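# Load the build rack with gears in reverse order

## Task

Move the four gears from the supply rack to the ribbed build rack, one to a bay, in reverse order: the gear nearest the supply rack's handle goes into the bay farthest from the build rack's handle, the next one beside it, and so on, so that the one farthest from the supply handle ends nearest the build handle. Stand each gear flat on the rail in about the middle of its bay, the same way up as it was, and leave the ring gear where it lies.

Things in the scene. Friction and masses are not known exactly. Their poses are not given: they have to be found in the camera images.
- sun_mid (a point): brass sun gear: a long pinion 36 mm in diameter over the teeth, 34 mm tall, 220 g. Loose. The point is its centre, half-way up (17 mm above its underside); z is up along its axis; its turn about z does not matter.
- plain_mid (a point): plain grey nylon planet gear: a flat disc 42 mm in diameter over the teeth, 26 mm tall, small bore with a bright steel bush, 45 g. Loose. The point is its centre, half-way up (13 mm above its underside); z is up along its axis; its turn about z does not matter.
- stepped_mid (a point): stepped grey nylon planet gear: a toothed disc 48 mm in diameter and 20 mm tall with a smaller pinion 26 mm in diameter and 12 mm tall on top of it (32 mm in all), 55 g. Loose. The point is its centre, half-way up (16 mm above its underside); z is up along its axis; its turn about z does not matter.
- open_mid (a point): open grey nylon planet gear: a toothed ring 48 mm in diameter, 26 mm tall, with a wide hole of 29 mm through it, 40 g. Loose. The point is its centre, half-way up (13 mm above its underside); z is up along its axis; its turn about z does not matter.
- supply: supply rack: bare aluminium, no ribs; fixed rail 40 mm deep (x) along y = -152 to +200 mm, top 20 mm above the counter; wire handle (60 mm high) only at y = +185 mm. Origin: counter level, mid-row. Four places at y = -105, -35, 35, 105 mm, each with a black rubber pad and a gear at the start.
- build: build rack: painted grey; fixed rail 40 mm deep (x) along y = -152 to +200 mm, top 20 mm above the counter; wire handle (60 mm high) only at y = +185 mm. Origin: counter level, mid-row. Dark cross ribs 4 mm thick, 8 mm high, at y = -140, -70, 0, 70, 140 mm part it into four empty bays centred at y = -105, -35, 35, 105 mm, floor = rail top. Open front and back: fingers closing along x clear the neighbours.
- seat_sun: fixed black rubber pad, 38 mm (x) by 58 mm (y) and 5 mm thick, on the supply rack, on which the sun gear stands at the start (within 3 mm of its centre); it marks where that gear came from. Origin at the centre of its underside, 20 mm above the counter.
- seat_plain: fixed black rubber pad, 38 mm (x) by 58 mm (y) and 5 mm thick, on the supply rack, on which the plain gear stands at the start (within 3 mm of its centre); it marks where that gear came from. Origin at the centre of its underside, 20 mm above the counter.
- seat_stepped: fixed black rubber pad, 38 mm (x) by 58 mm (y) and 5 mm thick, on the supply rack, on which the stepped gear stands at the start (within 3 mm of its centre); it marks where that gear came from. Origin at the centre of its underside, 20 mm above the counter.
- seat_open: fixed black rubber pad, 38 mm (x) by 58 mm (y) and 5 mm thick, on the supply rack, on which the open gear stands at the start (within 3 mm of its centre); it marks where that gear came from. Origin at the centre of its underside, 20 mm above the counter.
- ring_mid (a point): bystander: zinc-finished steel ring gear, 120 mm in diameter outside, 18 mm tall, 500 g, lying loose on the counter to the left of the racks; the point is its centre, half-way up.

How it is judged:
At the end, for the whole second after the job is handed in: Each gear stands released, at rest and upright (0.12 rad) on the floor (5 mm) of the build rack bay that mirrors its old place: supply place at y goes to the bay at -y, each in its rack's own frame; centre within 15 mm of the bay's centre along the rack's x and y (((y of seat_sun in the frame of supply between -0.125 and -0.085 m and y of sun_mid in the frame of build between 0.09 and 0.12 m) or (y of seat_sun in the frame of supply between -0.055 and -0.015 m and y of sun_mid in the frame of build between 0.02 and 0.05 m) or (y of seat_sun in the frame of supply between 0.015 and 0.055 m and y of sun_mid in the frame of build between -0.05 and -0.02 m) or (y of seat_sun in the frame of supply between 0.085 and 0.125 m and y of sun_mid in the frame of build between -0.12 and -0.09 m)) and x of sun_mid in the frame of build between -0.015 and 0.015 m and z of sun_mid in the frame of build between 0.032 and 0.042 m and angle between each of sun_mid, plain_mid, stepped_mid, open_mid's own z axis and vertical below 0.12 rad and linear speed of each of sun, plain, stepped, open below 0.03 m/s and ((y of seat_plain in the frame of supply between -0.125 and -0.085 m and y of plain_mid in the frame of build between 0.09 and 0.12 m) or (y of seat_plain in the frame of supply between -0.055 and -0.015 m and y of plain_mid in the frame of build between 0.02 and 0.05 m) or (y of seat_plain in the frame of supply between 0.015 and 0.055 m and y of plain_mid in the frame of build between -0.05 and -0.02 m) or (y of seat_plain in the frame of supply between 0.085 and 0.125 m and y of plain_mid in the frame of build between -0.12 and -0.09 m)) and x of plain_mid in the frame of build between -0.015 and 0.015 m and z of plain_mid in the frame of build between 0.028 and 0.038 m and ((y of seat_stepped in the frame of supply between -0.125 and -0.085 m and y of stepped_mid in the frame of build between 0.09 and 0.12 m) or (y of seat_stepped in the frame of supply between -0.055 and -0.015 m and y of stepped_mid in the frame of build between 0.02 and 0.05 m) or (y of seat_stepped in the frame of supply between 0.015 and 0.055 m and y of stepped_mid in the frame of build between -0.05 and -0.02 m) or (y of seat_stepped in the frame of supply between 0.085 and 0.125 m and y of stepped_mid in the frame of build between -0.12 and -0.09 m)) and x of stepped_mid in the frame of build between -0.015 and 0.015 m and z of stepped_mid in the frame of build between 0.031 and 0.041 m and ((y of seat_open in the frame of supply between -0.125 and -0.085 m and y of open_mid in the frame of build between 0.09 and 0.12 m) or (y of seat_open in the frame of supply between -0.055 and -0.015 m and y of open_mid in the frame of build between 0.02 and 0.05 m) or (y of seat_open in the frame of supply between 0.015 and 0.055 m and y of open_mid in the frame of build between -0.05 and -0.02 m) or (y of seat_open in the frame of supply between 0.085 and 0.125 m and y of open_mid in the frame of build between -0.12 and -0.09 m)) and x of open_mid in the frame of build between -0.015 and 0.015 m and z of open_mid in the frame of build between 0.028 and 0.038 m); the robot touches nothing.
It fails at once if the ring gear is shifted by more than 20 mm (distance of ring_mid from where it was at the start of the episode above 0.02 m).
It also fails if it takes over 80 s, if anything falls off the work surface, if the arm or the gripper's body presses on something with over 40 N, if the wrist force passes 120 N, or if a joint passes its speed limit or range.

## Robot

A 6-joint arm with a two-finger parallel gripper is mounted at the origin on the work surface. World frame = base frame: x ahead of the robot, y to its left, z up, the work surface at z = 0. Lengths are in m, angles in rad, forces in N, time in s.
With the tool pointing down it reaches from about 0.375 to 0.975 m from the base axis. Payload 3.8 kg.
Tool frame: the origin (TCP) lies midway between the tips of the shut fingers; the grasp point (between the pads) lies 19 mm behind it; z points along the fingers, y is the line along which they close (so a half turn about z gives the same grasp; the last joint's range is limited). The gripper opens to 85 mm and grips with 20 to 120 N. Pads are 22 mm wide; open, the fingers measure 114 mm over their backs; the gripper's body (76 mm by 85 mm) begins 54 mm behind the grasp point. The pads swing forward as they close: fully open they stand 13 mm farther back than shut.
Start: joints at [1.293, 0.264, 1.604, -0, 1.274, -0.037], TCP at [0.161, 0.656, 0.231] pointing down, gripper open.
Joint ranges: [-2.63, 2.63], [-0.94, 2.18], [0.31, 2.57], [-1.31, 4.45], [0, 2.66], [-2.55, 2.55]. Speed limits (rad/s): [2.57, 2.57, 3.14, 3.14, 3.14, 3.14].

## Interface

Orientations are given as a rotation vector (axis times angle).
In Python, from workcell import bot, imaging gives the robot as it stands.
- The arm moves only by the tool step_arm, never from a script. Its argument "series" is a list of rows, each an object of numbers: "grip": the closure, from -1 (fully open) to 1 (shut); "x", "y", "z": the shift along the tool's x, y, z normalised to -1 to 1, where 1 is 500 mm; "ax", "ay", "az": the turn, a rotation vector about the tool's x, y, z normalised to -1 to 1, where 1 is 30 degrees. A call has 1 to 12 rows; each row is the pose to reach, as a shift and turn from the pose commanded when the call began, along the tool's axes at that moment; what a row does not reach only later rows make up. A row lasts 1/10 s, in which the tool goes at most 50 mm and 8.59 degrees, less where a joint would pass 70% of its speed; a pose out of reach is approached as far as the arm can. A call with a number of a shift or a turn outside -1 to 1 is refused whole. A call with a gripper value outside its range is refused whole. The fingers move at their own pace and stop on an object; "force" is the grip in N (left out, the last holds). Time passes only in rows, so rows that repeat a pose let the fingers close. It gives the time, the measured TCP pose, the force, the opening and the grip force at its end, in the units of the state.
- bot.read_state(): the state, without advancing time (a new reading comes with each control period).
- imaging.read_camera(name): name is "scene" or "top" or "wrist"; returns a dict with "img" (480x640x3 uint8, red, green, blue), "fx", "fy", "cx", "cy" (pixels), "k1" (the pictures are not rectified: a ray, as slopes to the right and down, at radius r is drawn at 1 + k1 r^2 times it, then the intrinsics apply), "R" (3x3) and "t" (3): a world point X has camera coordinates R X + t. Camera axes: x right, y down, z forward; pixel columns grow to the right and rows downward; lengths in m; the calibration is good to about 2 mm. A picture is of the moment at which its call begins. There is no depth.
- bot.finish_job(): hands the job in; it is judged then, once.
The state is a dict: "time": time; "q": joint angles; "joint_vel": joint speeds; "joint_torque": joint torques, N m; "tool_pos": TCP position; "tcp_rot": TCP orientation; "wrist_force": force on the tool from outside, world axes, zero at the start; "torque": the same for the moment, N m; "width": opening from 0.0 (shut) to 1.0 (fully open); "grip_force": force on a finger pad.
Only numpy, scipy, OpenCV 4.12 (cv2) and the standard library are available. Lean on these libraries where they do the work, as an engineer would, in place of code of your own. Each camera call takes 0.05 s, during which the arm holds its last target. There are 200 camera calls.

## Working session

There is one attempt and no reset: what is moved stays moved. The work goes in short steps, Python scripts to look and compute and a tool call to move; the robot and the scene stay as the last step left them, time stands still between calls to the robot, and variables do not carry over. Pictures are saved under pics/ and viewed, at most 14 in all, crops included, and the job is handed in when it is done.

Besides the shell and the picture viewer there is one more tool, called as a command line: name --argument value ..., lists and objects as JSON in quotes. step_arm: Moves the arm, as the interface text tells. Scaled input: -1 to 1 covers 500 mm each way for a shift and 30 degrees each way for a turn. Its arguments: {"type":"object","properties":{"series":{"type":"array","items":{"type":"object","properties":{"grip":{"type":"number"},"x":{"type":"number","minimum":-1,"maximum":1},"y":{"type":"number","minimum":-1,"maximum":1},"z":{"type":"number","minimum":-1,"maximum":1},"ax":{"type":"number","minimum":-1,"maximum":1},"ay":{"type":"number","minimum":-1,"maximum":1},"az":{"type":"number","minimum":-1,"maximum":1}}}},"force":{"type":"number"}},"required":["series"]}

```bash
ls; mkdir -p pics; python3 - <<'E'
from workcell import bot, imaging
import cv2,pickle
s=bot.read_state();print(s)
for n in ("top","scene"):
    c=imaging.read_camera(n);pickle.dump(c,open(n+".pkl","wb"));cv2.imwrite(f"pics/{n}0.png",c["img"][:,:,::-1]);print(n,c["fx"],c["k1"],c["R"],c["t"])
E
```

```text
pics
{'time': 0.0, 'q': array([ 1.29310448e+00,  2.64785818e-01,  1.60540466e+00, -3.28880592e-05,
        1.27368377e+00, -3.69300919e-02]), 'joint_vel': array([2.25419313e-04, 2.11379898e-04, 9.86451543e-04, 8.68770541e-04,
       1.05988648e-03, 8.52552050e-05]), 'joint_torque': array([-6.92272461e-04, -5.15115952e+01, -3.67313004e+01, -1.88510585e-04,
        1.31772197e-02, -1.58019509e-05]), 'tool_pos': array([0.16077722, 0.65480857, 0.22992346]), 'tcp_rot': array([-0.37722042, -3.11853265,  0.00354703]), 'wrist_force': array([0.5215514 , 1.22182073, 0.32352425]), 'torque': array([ 0.03529324,  0.00822028, -0.01609808]), 'grip_force': 0.0, 'width': 1.0031909282113556}
top 448.23642893182677 -0.005102087624266862 [[-0.02292115 -0.99971654  0.00643824]
 [-0.99850784  0.02257321 -0.04972461]
 [ 0.04956518 -0.00756837 -0.99874222]] [0.13026139 0.54835478 0.76100096]
scene 542.0472640457673 -0.024449386257703862 [[-0.54099509  0.84096892  0.00977672]
 [ 0.44186659  0.29410531 -0.84749984]
 [-0.71559642 -0.45417324 -0.5307056 ]] [ 0.17828485 -0.21333101  1.60334126]
```

View pics/top0.png

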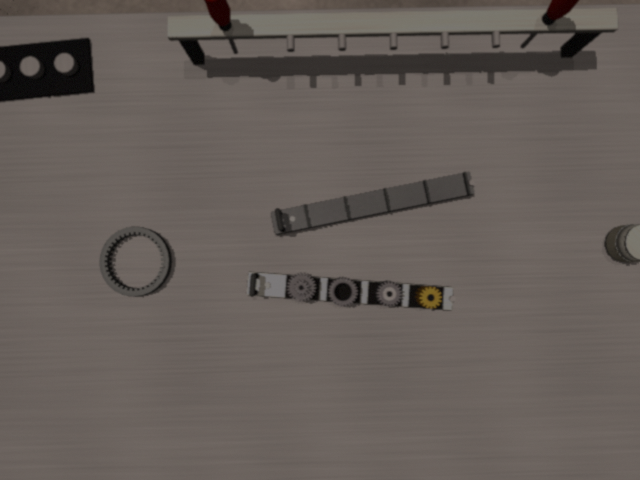

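View pics/scene0.png

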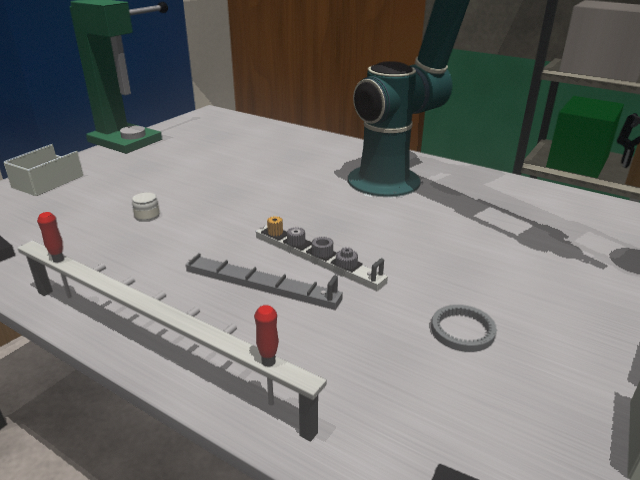

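The top view shows the supply row from left (handle at 255,285) as stepped (302,287), open (344,291), plain (390,293) and sun (430,297). The build rack handle is at (280,221) and its ribs run from about (306,214) to (467,184). The ring gear is at (136,261). I'll zoom in to get the pixel positions.

```bash
python3 - <<'E'
import cv2
im=cv2.imread("pics/top0.png")[165:320,240:480]
im=cv2.resize(im,None,fx=3.3,fy=3.3,interpolation=cv2.INTER_CUBIC)
im=cv2.convertScaleAbs(im,alpha=1.6)
cv2.imwrite("pics/top0z.png",im)
E
```

```text
(no output)
```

View pics/top0z.png

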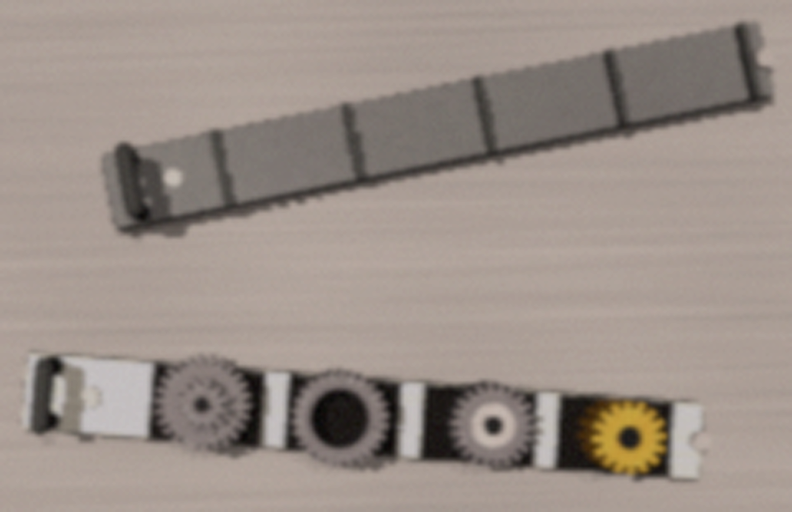

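The zoomed view gives these crop pixels: stepped (203,404), open (341,418), plain (493,426) and sun (628,437). The build rib mid-points are about (221,168), (354,142), (485,115), (616,89) and (748,62).

```bash
cat > h.py <<'E'
import numpy as np,cv2,pickle
from scipy.spatial.transform import Rotation as Ro
def ray(c,u,v,z):
    K=np.array([[c["fx"],0,c["cx"]],[0,c["fy"],c["cy"]],[0,0,1.]])
    p=cv2.undistortPoints(np.array([[[u,v]]],float),K,np.array([c["k1"],0,0,0.]))[0,0]
    R=np.array(c["R"]);C=-R.T@np.array(c["t"]);d=R.T@np.array([p[0],p[1],1])
    return C+d*(z-C[2])/d[2]
def to_tool(s,tgt):
    "shift in tool axes, units of 500 mm"
    return Ro.from_rotvec(s["tcp_rot"]).inv().apply(np.array(tgt)-s["tool_pos"])/.5
E
python3 - <<'E'
from h import *
np.set_printoptions(precision=4,suppress=True)
c=pickle.load(open("top.pkl","rb"))
print("cam",-c["R"].T@c["t"])
f=lambda u,v,z:ray(c,240+(u+.5)/3.3-.5,165+(v+.5)/3.3-.5,z)
for n,u,v,z in [("stepped",203,404,.057),("open",341,418,.051),("plain",493,426,.051),("sun",628,437,.059)]: print(n,f(u,v,z))
r=np.array([f(u,v,.028) for u,v in [(221,168),(354,142),(485,115),(616,89),(748,62)]])[::-1]
print(r, np.linalg.norm(np.diff(r,axis=0),axis=1))
d=r[4]-r[0];print("build yaw of y axis",np.degrees(np.arctan2(-d[0],d[1])))
# rail end edges
g=lambda a,b,z:print(f(*a,z),f(*b,z))
g((110,152),(125,226),.02);g((30,352),(28,432),.02);g((703,404),(698,480),.02)
from workcell import bot
s=bot.read_state();print(Ro.from_rotvec(s["tcp_rot"]).as_matrix())
E
```

```text
cam [0.5128 0.1236 0.7865]
stepped [0.4775 0.1521 0.057 ]
open [0.4687 0.0842 0.051 ]
plain [0.463 0.009 0.051]
sun [ 0.4566 -0.0559  0.059 ]
[[ 0.646  -0.1326  0.028 ]
 [ 0.6334 -0.0636  0.028 ]
 [ 0.6214  0.0046  0.028 ]
 [ 0.6088  0.0727  0.028 ]
 [ 0.5969  0.1415  0.028 ]] [0.0702 0.0693 0.0692 0.0699]
build yaw of y axis 10.157313975341022
[0.6074 0.1992 0.02  ] [0.5687 0.1921 0.02  ]
[0.5045 0.2424 0.02  ] [0.4634 0.244  0.02  ]
[ 0.4696 -0.105   0.02  ] [ 0.4306 -0.101   0.02  ]
[[-0.9711  0.2385 -0.0006]
 [ 0.2385  0.9711 -0.0019]
 [ 0.0001 -0.002  -1.    ]]
```

step_arm --series '[{"x": -0.457,"y": -0.62,"z": 0,"az": 1,"grip": -1},{"x": -0.457,"y": -0.62,"z": 0,"az": 1,"grip": -1},{"x": -0.457,"y": -0.62,"z": 0,"az": 1,"grip": -1},{"x": -0.457,"y": -0.62,"z": 0,"az": 1,"grip": -1},{"x": -0.457,"y": -0.62,"z": 0,"az": 1,"grip": -1},{"x": -0.457,"y": -0.62,"z": 0,"az": 1,"grip": -1},{"x": -0.457,"y": -0.62,"z": 0,"az": 1,"grip": -1},{"x": -0.457,"y": -0.62,"z": 0,"az": 1,"grip": -1},{"x": -0.457,"y": -0.62,"z": 0,"az": 1,"grip": -1},{"x": -0.457,"y": -0.62,"z": 0,"az": 1,"grip": -1}]' --force 40

```text
validation failed for argument at $.se...
```

step_arm --series '[{"x": -0.457,"y": -0.62,"z": 0.0,"ax": 0.0,"ay": 0.0,"az": 0.95,"grip": -1.0}]' --force 40

```text
time: 0.2
tool_pos: [0.1787, 0.6121, 0.2293]
tcp_rot: [-0.609, -3.081, -0.0]
wrist_force: [0.9, -0.0, 0.6]
width: 1.001
grip_force: 0.0
```

step_arm --series '[{"x": -0.51,"y": -0.51,"z": 0.0,"ax": 0.0,"ay": 0.0,"az": 0.98,"grip": -1.0},{"x": -0.51,"y": -0.51,"z": 0.0,"ax": 0.0,"ay": 0.0,"az": 0.98,"grip": -1.0},{"x": -0.51,"y": -0.51,"z": 0.0,"ax": 0.0,"ay": 0.0,"az": 0.98,"grip": -1.0},{"x": -0.51,"y": -0.51,"z": 0.0,"ax": 0.0,"ay": 0.0,"az": 0.98,"grip": -1.0},{"x": -0.51,"y": -0.51,"z": 0.0,"ax": 0.0,"ay": 0.0,"az": 0.98,"grip": -1.0},{"x": -0.51,"y": -0.51,"z": 0.0,"ax": 0.0,"ay": 0.0,"az": 0.98,"grip": -1.0},{"x": -0.51,"y": -0.51,"z": 0.0,"ax": 0.0,"ay": 0.0,"az": 0.98,"grip": -1.0},{"x": -0.51,"y": -0.51,"z": 0.0,"ax": 0.0,"ay": 0.0,"az": 0.98,"grip": -1.0},{"x": -0.51,"y": -0.51,"z": 0.0,"ax": 0.0,"ay": 0.0,"az": 0.98,"grip": -1.0}]'

```text
time: 1.1
tool_pos: [0.3192, 0.2751, 0.2311]
tcp_rot: [-1.377, -2.823, -0.0]
wrist_force: [0.2, 0.5, 0.4]
width: 0.999
grip_force: 0.0
```

```bash
cat >> h.py <<'E'
Y={"s":-5.6,"b":10.16}
def plan(x,y,z,yaw):
    "tool y axis to world angle yaw (deg), pointing down; prints scaled shift & turn"
    from workcell import bot
    s=bot.read_state();R0=Ro.from_rotvec(s["tcp_rot"])
    a=np.radians(yaw);ty=np.array([np.cos(a),np.sin(a),0]);tz=np.array([0,0,-1.])
    R1=Ro.from_matrix(np.column_stack([np.cross(ty,tz),ty,tz]))
    print("t",round(s["time"],2),"pos",s["tool_pos"].round(4),"w",round(s["width"],3),"g",round(s["grip_force"],1),"q6",s["q"][5].round(2))
    print("shift",to_tool(s,[x,y,z]).round(4),"turn",(np.degrees((R0.inv()*R1).as_rotvec())/30).round(4))
E
python3 -c "
from h import *
plan(.4566,-.0559,.16,-5.6)"
```

```text
t 1.1 pos [0.3192 0.2751 0.2311] w 0.999 g 0.0 q6 -0.01
shift [-0.6909 -0.1908  0.1421] turn [-0.0000e+00 -4.0000e-04  1.4529e+00]
```

step_arm --series '[{"x": -0.691,"y": -0.19,"z": 0.14,"az": 0.98,"grip": -1.0},{"x": -0.691,"y": -0.19,"z": 0.14,"az": 0.98,"grip": -1.0},{"x": -0.691,"y": -0.19,"z": 0.14,"az": 0.98,"grip": -1.0},{"x": -0.691,"y": -0.19,"z": 0.14,"az": 0.98,"grip": -1.0},{"x": -0.691,"y": -0.19,"z": 0.14,"az": 0.98,"grip": -1.0},{"x": -0.691,"y": -0.19,"z": 0.14,"az": 0.98,"grip": -1.0},{"x": -0.691,"y": -0.19,"z": 0.14,"az": 0.98,"grip": -1.0},{"x": -0.691,"y": -0.19,"z": 0.14,"az": 0.98,"grip": -1.0},{"x": -0.691,"y": -0.19,"z": 0.14,"az": 0.98,"grip": -1.0},{"x": -0.691,"y": -0.19,"z": 0.14,"az": 0.98,"grip": -1.0}]'

```text
validation failed for argument at $.se...
```

step_arm --series '[{"az": 0.473,"grip": -1.0},{"az": 0.473,"grip": -1.0},{"az": 0.473,"grip": -1.0}]'

```text
validation failed for argument at $.se...
```

```bash
python3 - <<'E'
from h import *
plan(.4566,-.0559,.028,-5.6)
from workcell import imaging
c=imaging.read_camera("wrist");pickle.dump(c,open("w.pkl","wb"));cv2.imwrite("pics/w1.png",c["img"][:,:,::-1])
E
```

```text
t 1.1 pos [0.3192 0.2751 0.2311] w 0.999 g 0.0 q6 -0.01
shift [-0.6909 -0.1908  0.4061] turn [-0.0000e+00 -4.0000e-04  1.4529e+00]
```

View pics/w1.png

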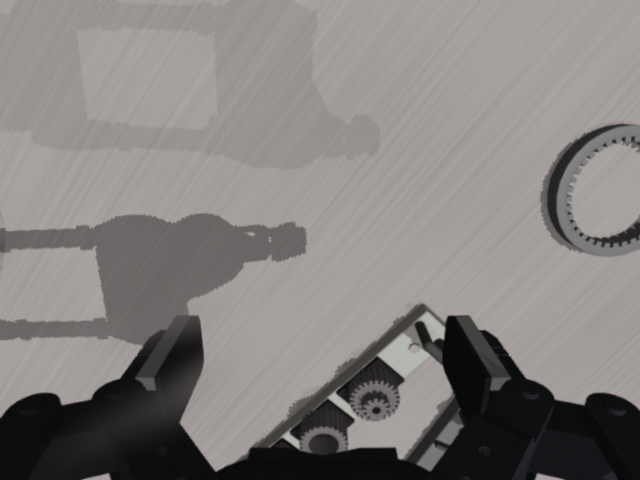

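The wrist view, taken mid-way, shows the stepped gear (376,403) and the open gear (323,440) next to the supply handle, and the ring gear at the right. The two calls were refused, apparently because every row has to carry all seven fields.

step_arm --series '[{"x": -0.691,"y": -0.19,"z": 0.14,"ax": 0.0,"ay": 0.0,"az": 0.98,"grip": -1.0},{"x": -0.691,"y": -0.19,"z": 0.14,"ax": 0.0,"ay": 0.0,"az": 0.98,"grip": -1.0},{"x": -0.691,"y": -0.19,"z": 0.14,"ax": 0.0,"ay": 0.0,"az": 0.98,"grip": -1.0},{"x": -0.691,"y": -0.19,"z": 0.14,"ax": 0.0,"ay": 0.0,"az": 0.98,"grip": -1.0},{"x": -0.691,"y": -0.19,"z": 0.14,"ax": 0.0,"ay": 0.0,"az": 0.98,"grip": -1.0},{"x": -0.691,"y": -0.19,"z": 0.14,"ax": 0.0,"ay": 0.0,"az": 0.98,"grip": -1.0},{"x": -0.691,"y": -0.19,"z": 0.14,"ax": 0.0,"ay": 0.0,"az": 0.98,"grip": -1.0},{"x": -0.691,"y": -0.19,"z": 0.14,"ax": 0.0,"ay": 0.0,"az": 0.98,"grip": -1.0},{"x": -0.691,"y": -0.19,"z": 0.14,"ax": 0.0,"ay": 0.0,"az": 0.98,"grip": -1.0},{"x": -0.691,"y": -0.19,"z": 0.14,"ax": 0.0,"ay": 0.0,"az": 0.98,"grip": -1.0}]'

```text
time: 2.15
tool_pos: [0.4579, -0.0521, 0.161]
tcp_rot: [-2.042, -2.385, -0.0]
wrist_force: [0.0, 0.7, 0.6]
width: 1.003
grip_force: 0.0
```

step_arm --series '[{"x": 0.0,"y": 0.0,"z": 0.0,"ax": 0.0,"ay": 0.0,"az": 0.473,"grip": -1.0},{"x": 0.0,"y": 0.0,"z": 0.0,"ax": 0.0,"ay": 0.0,"az": 0.473,"grip": -1.0},{"x": 0.0,"y": 0.0,"z": 0.0,"ax": 0.0,"ay": 0.0,"az": 0.473,"grip": -1.0}]'

```text
time: 2.45
tool_pos: [0.4577, -0.0515, 0.1616]
tcp_rot: [-2.32, -2.118, -0.001]
wrist_force: [-0.3, -0.1, 0.8]
width: 1.002
grip_force: 0.0
```

```bash
python3 - <<'E'
from h import *
plan(.4566,-.0559,.028,-5.6)
from workcell import imaging
c=imaging.read_camera("wrist");pickle.dump(c,open("w.pkl","wb"));cv2.imwrite("pics/w2.png",c["img"][:,:,::-1])
E
```

```text
t 2.45 pos [ 0.4577 -0.0515  0.1616] w 1.002 g 0.0 q6 -0.08
shift [-0.0091 -0.0016  0.2673] turn [ 0.0007 -0.0012  0.0126]
```

View pics/w2.png

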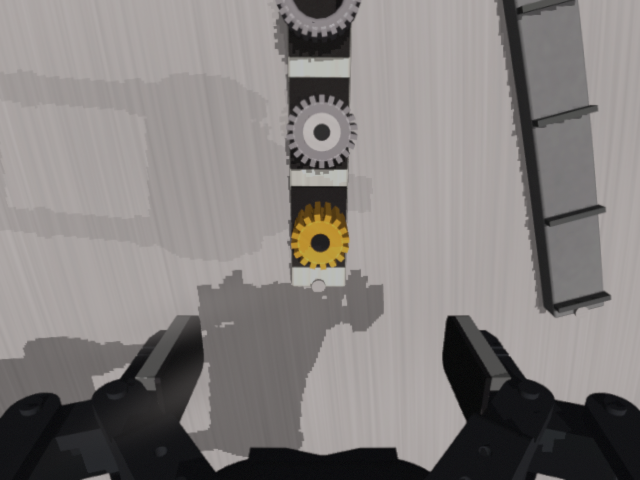

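The wrist view shows the sun gear at (320,242), the plain gear at (322,132), and the build ribs at about (583,303), (576,215) and (566,114). I'll cross-check these against the top camera.

```bash
python3 - <<'E'
from h import *
np.set_printoptions(precision=4,suppress=True)
c=pickle.load(open("w.pkl","rb"))
for n,u,v,z in [("sun",320,242,.059),("plain",322,132,.051),("rib-140",583,302,.028),("rib-70",576,215,.028),("rib0",566,114,.028)]: print(n,ray(c,u,v,z))
E
```

```text
sun [ 0.4543 -0.0552  0.059 ]
plain [0.4614 0.0096 0.051 ]
rib-140 [ 0.6428 -0.1303  0.028 ]
rib-70 [ 0.6305 -0.0623  0.028 ]
rib0 [0.6181 0.0062 0.028 ]
```

step_arm --series '[{"x": -0.008,"y": -0.004,"z": 0.1,"ax": 0.0,"ay": 0.0,"az": 0.012,"grip": -1.0},{"x": -0.008,"y": -0.004,"z": 0.18,"ax": 0.0,"ay": 0.0,"az": 0.012,"grip": -1.0},{"x": -0.008,"y": -0.004,"z": 0.24,"ax": 0.0,"ay": 0.0,"az": 0.012,"grip": -1.0},{"x": -0.008,"y": -0.004,"z": 0.267,"ax": 0.0,"ay": 0.0,"az": 0.012,"grip": -1.0},{"x": -0.008,"y": -0.004,"z": 0.267,"ax": 0.0,"ay": 0.0,"az": 0.012,"grip": 1.0},{"x": -0.008,"y": -0.004,"z": 0.267,"ax": 0.0,"ay": 0.0,"az": 0.012,"grip": 1.0},{"x": -0.008,"y": -0.004,"z": 0.267,"ax": 0.0,"ay": 0.0,"az": 0.012,"grip": 1.0},{"x": -0.008,"y": -0.004,"z": 0.267,"ax": 0.0,"ay": 0.0,"az": 0.012,"grip": 1.0},{"x": -0.008,"y": -0.004,"z": 0.267,"ax": 0.0,"ay": 0.0,"az": 0.012,"grip": 1.0},{"x": -0.008,"y": -0.004,"z": 0.267,"ax": 0.0,"ay": 0.0,"az": 0.012,"grip": 1.0},{"x": -0.008,"y": -0.004,"z": 0.267,"ax": 0.0,"ay": 0.0,"az": 0.012,"grip": 1.0},{"x": -0.008,"y": -0.004,"z": 0.267,"ax": 0.0,"ay": 0.0,"az": 0.012,"grip": 1.0}]' --force 40

```text
time: 3.7
tool_pos: [0.4571, -0.0576, 0.0295]
tcp_rot: [2.328, 2.106, 0.004]
wrist_force: [-1.0, 1.6, 7.7]
width: 0.407
grip_force: 40.4
```

step_arm --series '[{"x": 0.0,"y": 0.0,"z": -0.06,"ax": 0.0,"ay": 0.0,"az": 0.0,"grip": 1.0},{"x": 0.0,"y": 0.0,"z": -0.15,"ax": 0.0,"ay": 0.0,"az": 0.0,"grip": 1.0},{"x": 0.0,"y": 0.0,"z": -0.24,"ax": 0.0,"ay": 0.0,"az": 0.0,"grip": 1.0},{"x": 0.05,"y": 0.04,"z": -0.26,"ax": 0.0,"ay": 0.0,"az": -0.05,"grip": 1.0},{"x": 0.12,"y": 0.085,"z": -0.26,"ax": 0.0,"ay": 0.0,"az": -0.16,"grip": 1.0},{"x": 0.19,"y": 0.135,"z": -0.26,"ax": 0.0,"ay": 0.0,"az": -0.28,"grip": 1.0},{"x": 0.26,"y": 0.185,"z": -0.26,"ax": 0.0,"ay": 0.0,"az": -0.4,"grip": 1.0},{"x": 0.32,"y": 0.23,"z": -0.26,"ax": 0.0,"ay": 0.0,"az": -0.48,"grip": 1.0},{"x": 0.358,"y": 0.256,"z": -0.26,"ax": 0.0,"ay": 0.0,"az": -0.525,"grip": 1.0},{"x": 0.358,"y": 0.256,"z": -0.26,"ax": 0.0,"ay": 0.0,"az": -0.525,"grip": 1.0},{"x": 0.358,"y": 0.256,"z": -0.26,"ax": 0.0,"ay": 0.0,"az": -0.525,"grip": 1.0}]'

```text
time: 4.8
tool_pos: [0.6002, 0.1078, 0.1571]
tcp_rot: [-2.018, -2.407, 0.002]
wrist_force: [-0.1, -0.6, -2.8]
width: 0.407
grip_force: 41.0
```

```bash
python3 - <<'E'
from h import *
plan(.6015,.1088,.026,10.16)
from workcell import imaging
c=imaging.read_camera("wrist");pickle.dump(c,open("w.pkl","wb"));cv2.imwrite("pics/w3.png",c["img"][:,:,::-1])
E
```

```text
t 4.8 pos [0.6002 0.1078 0.1571] w 0.407 g 41.0 q6 -0.04
shift [0.0015 0.0034 0.2622] turn [-0.0033  0.0006 -0.0034]
```

View pics/w3.png

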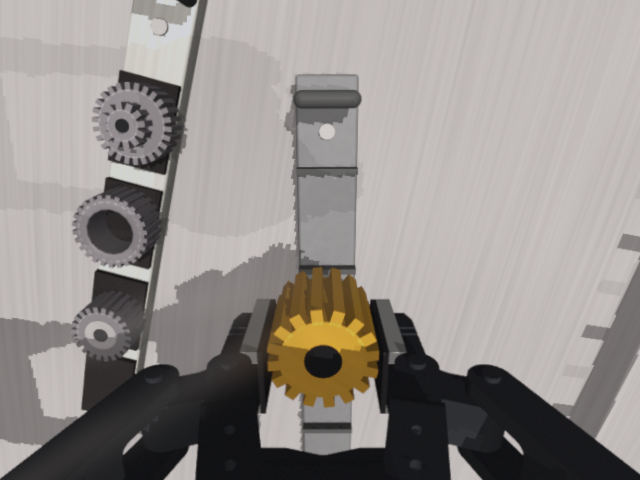

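The held sun gear is at (322,361). Build ribs +140 and +70 are at (327,170) and (327,267), and the handle is at (327,99). I'll check the bay centre and how the gear sits in the grip.

```bash
python3 - <<'E'
from h import *
np.set_printoptions(precision=4,suppress=True)
c=pickle.load(open("w.pkl","rb"))
print(ray(c,322,361,.1866),ray(c,327,170,.028),ray(c,327,267,.028),(ray(c,327,170,.028)+ray(c,327,267,.028))/2)
for n,u,v,z in [("stepped",122,126,.057),("open",110,230,.051),("plain",100,335,.051)]: print(n,ray(c,u,v,z))
E
```

```text
[0.5981 0.1101 0.1866] [0.5948 0.1437 0.028 ] [0.6068 0.0776 0.028 ] [0.6008 0.1106 0.028 ]
stepped [0.4754 0.1531 0.057 ]
open [0.4673 0.0873 0.051 ]
plain [0.4612 0.0099 0.051 ]
```

step_arm --series '[{"x": 0.0,"y": 0.004,"z": 0.09,"ax": 0.0,"ay": 0.0,"az": 0.0,"grip": 1.0},{"x": 0.0,"y": 0.004,"z": 0.17,"ax": 0.0,"ay": 0.0,"az": 0.0,"grip": 1.0},{"x": 0.0,"y": 0.004,"z": 0.23,"ax": 0.0,"ay": 0.0,"az": 0.0,"grip": 1.0},{"x": 0.0,"y": 0.004,"z": 0.255,"ax": 0.0,"ay": 0.0,"az": 0.0,"grip": 1.0},{"x": 0.0,"y": 0.004,"z": 0.264,"ax": 0.0,"ay": 0.0,"az": 0.0,"grip": 1.0},{"x": 0.0,"y": 0.004,"z": 0.264,"ax": 0.0,"ay": 0.0,"az": 0.0,"grip": 1.0},{"x": 0.0,"y": 0.004,"z": 0.264,"ax": 0.0,"ay": 0.0,"az": 0.0,"grip": 1.0}]'

```text
time: 5.55
tool_pos: [0.6047, 0.1081, 0.0279]
tcp_rot: [2.018, 2.404, 0.005]
wrist_force: [-0.1, 0.1, -2.3]
width: 0.41
grip_force: 41.0
```

step_arm --series '[{"x": 0.0,"y": 0.0,"z": 0.0,"ax": 0.0,"ay": 0.0,"az": 0.0,"grip": 0.0},{"x": 0.0,"y": 0.0,"z": 0.0,"ax": 0.0,"ay": 0.0,"az": 0.0,"grip": -0.5},{"x": 0.0,"y": 0.0,"z": 0.0,"ax": 0.0,"ay": 0.0,"az": 0.0,"grip": -1.0},{"x": 0.0,"y": 0.0,"z": 0.0,"ax": 0.0,"ay": 0.0,"az": 0.0,"grip": -1.0},{"x": 0.0,"y": 0.0,"z": 0.0,"ax": 0.0,"ay": 0.0,"az": 0.0,"grip": -1.0}]'

```text
time: 6.05
tool_pos: [0.6029, 0.1082, 0.026]
tcp_rot: [2.019, 2.407, 0.0]
wrist_force: [-0.2, -0.2, -0.0]
width: 1.0
grip_force: 0.0
```

step_arm --series '[{"x": 0.0,"y": 0.0,"z": -0.08,"ax": 0.0,"ay": 0.0,"az": 0.0,"grip": -1.0},{"x": 0.0,"y": 0.0,"z": -0.17,"ax": 0.0,"ay": 0.0,"az": 0.0,"grip": -1.0},{"x": 0.0,"y": 0.0,"z": -0.24,"ax": 0.0,"ay": 0.0,"az": 0.0,"grip": -1.0},{"x": -0.145,"y": -0.312,"z": -0.268,"ax": 0.0,"ay": 0.0,"az": 0.525,"grip": -1.0},{"x": -0.145,"y": -0.312,"z": -0.268,"ax": 0.0,"ay": 0.0,"az": 0.525,"grip": -1.0},{"x": -0.145,"y": -0.312,"z": -0.268,"ax": 0.0,"ay": 0.0,"az": 0.525,"grip": -1.0},{"x": -0.145,"y": -0.312,"z": -0.268,"ax": 0.0,"ay": 0.0,"az": 0.525,"grip": -1.0},{"x": -0.145,"y": -0.312,"z": -0.268,"ax": 0.0,"ay": 0.0,"az": 0.525,"grip": -1.0},{"x": -0.145,"y": -0.312,"z": -0.268,"ax": 0.0,"ay": 0.0,"az": 0.525,"grip": -1.0}]'

```text
time: 6.95
tool_pos: [0.4622, 0.0095, 0.1602]
tcp_rot: [2.33, 2.106, 0.002]
wrist_force: [-0.6, -0.6, -0.0]
width: 1.001
grip_force: 0.0
```

```bash
python3 - <<'E'
from h import *
plan(.462,.0093,.026,-5.6)
from workcell import imaging
c=imaging.read_camera("top");pickle.dump(c,open("top2.pkl","wb"))
im=cv2.resize(c["img"][160:320,240:480,::-1],None,fx=3.3,fy=3.3,interpolation=cv2.INTER_CUBIC)
cv2.imwrite("pics/t2.png",cv2.convertScaleAbs(im,alpha=1.6))
E
```

```text
t 6.95 pos [0.4622 0.0095 0.1602] w 1.001 g 0.0 q6 0.07
shift [-0.0005 -0.0007  0.2685] turn [ 0.0033 -0.0009 -0.0067]
```

View pics/t2.png

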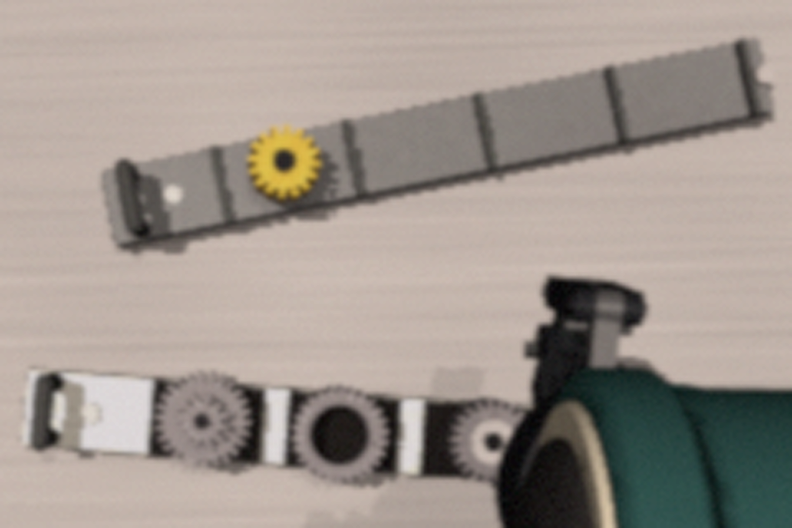

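The sun gear stands upright in the bay at (285,162), within about 3 mm of the centre. Next is the plain gear.

step_arm --series '[{"x": 0.0,"y": 0.0,"z": 0.1,"ax": 0.0,"ay": 0.0,"az": 0.0,"grip": -1.0},{"x": 0.0,"y": 0.0,"z": 0.18,"ax": 0.0,"ay": 0.0,"az": 0.0,"grip": -1.0},{"x": 0.0,"y": 0.0,"z": 0.24,"ax": 0.0,"ay": 0.0,"az": 0.0,"grip": -1.0},{"x": 0.0,"y": 0.0,"z": 0.268,"ax": 0.0,"ay": 0.0,"az": 0.0,"grip": -1.0},{"x": 0.0,"y": 0.0,"z": 0.268,"ax": 0.0,"ay": 0.0,"az": 0.0,"grip": 1.0},{"x": 0.0,"y": 0.0,"z": 0.268,"ax": 0.0,"ay": 0.0,"az": 0.0,"grip": 1.0},{"x": 0.0,"y": 0.0,"z": 0.268,"ax": 0.0,"ay": 0.0,"az": 0.0,"grip": 1.0},{"x": 0.0,"y": 0.0,"z": 0.268,"ax": 0.0,"ay": 0.0,"az": 0.0,"grip": 1.0},{"x": 0.0,"y": 0.0,"z": 0.268,"ax": 0.0,"ay": 0.0,"az": 0.0,"grip": 1.0},{"x": 0.0,"y": 0.0,"z": 0.268,"ax": 0.0,"ay": 0.0,"az": 0.0,"grip": 1.0},{"x": 0.0,"y": 0.0,"z": 0.268,"ax": 0.0,"ay": 0.0,"az": 0.0,"grip": 1.0}]' --force 30

```text
time: 8.1
tool_pos: [0.4635, 0.0096, 0.0272]
tcp_rot: [2.328, 2.106, 0.004]
wrist_force: [1.7, 0.5, 6.6]
width: 0.481
grip_force: 31.1
```

step_arm --series '[{"x": 0.0,"y": 0.0,"z": -0.06,"ax": 0.0,"ay": 0.0,"az": 0.0,"grip": 1.0},{"x": 0.0,"y": 0.0,"z": -0.15,"ax": 0.0,"ay": 0.0,"az": 0.0,"grip": 1.0},{"x": 0.0,"y": 0.0,"z": -0.24,"ax": 0.0,"ay": 0.0,"az": 0.0,"grip": 1.0},{"x": 0.015,"y": 0.05,"z": -0.26,"ax": 0.0,"ay": 0.0,"az": -0.08,"grip": 1.0},{"x": 0.04,"y": 0.13,"z": -0.26,"ax": 0.0,"ay": 0.0,"az": -0.23,"grip": 1.0},{"x": 0.065,"y": 0.21,"z": -0.26,"ax": 0.0,"ay": 0.0,"az": -0.37,"grip": 1.0},{"x": 0.085,"y": 0.27,"z": -0.26,"ax": 0.0,"ay": 0.0,"az": -0.48,"grip": 1.0},{"x": 0.09,"y": 0.296,"z": -0.26,"ax": 0.0,"ay": 0.0,"az": -0.525,"grip": 1.0},{"x": 0.09,"y": 0.296,"z": -0.26,"ax": 0.0,"ay": 0.0,"az": -0.525,"grip": 1.0},{"x": 0.09,"y": 0.296,"z": -0.26,"ax": 0.0,"ay": 0.0,"az": -0.525,"grip": 1.0}]'

```text
time: 9.1
tool_pos: [0.6118, 0.0392, 0.1549]
tcp_rot: [-2.019, -2.404, 0.003]
wrist_force: [-0.4, 0.4, -0.6]
width: 0.477
grip_force: 30.8
```

```bash
python3 - <<'E'
from h import *
plan(.6138,.0399,.023,10.16)
from workcell import imaging
c=imaging.read_camera("wrist");pickle.dump(c,open("w.pkl","wb"));cv2.imwrite("pics/w4.png",c["img"][:,:,::-1])
E
```

```text
t 9.1 pos [0.6118 0.0392 0.1549] w 0.477 g 30.8 q6 -0.15
shift [0.0006 0.005  0.2637] turn [-0.0058 -0.0005 -0.0068]
```

View pics/w4.png

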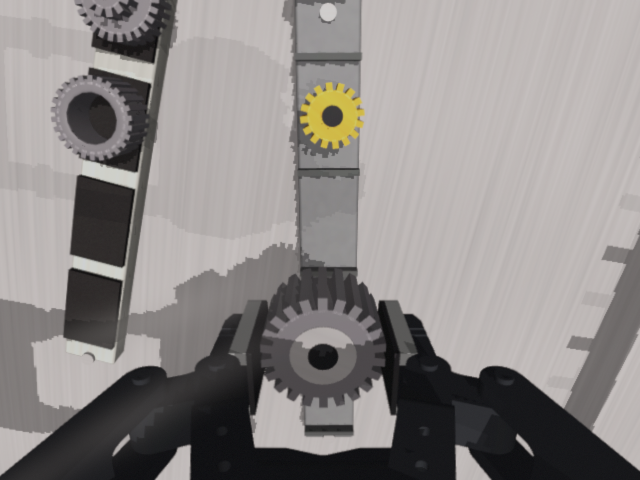

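The plain gear is held level at (322,355), above the next bay (ribs at rows 170 and 267). The sun gear is upright at (332,116).

step_arm --series '[{"x": 0.0,"y": 0.004,"z": 0.09,"ax": 0.0,"ay": 0.0,"az": 0.0,"grip": 1.0},{"x": 0.0,"y": 0.004,"z": 0.17,"ax": 0.0,"ay": 0.0,"az": 0.0,"grip": 1.0},{"x": 0.0,"y": 0.004,"z": 0.23,"ax": 0.0,"ay": 0.0,"az": 0.0,"grip": 1.0},{"x": 0.0,"y": 0.004,"z": 0.255,"ax": 0.0,"ay": 0.0,"az": 0.0,"grip": 1.0},{"x": 0.0,"y": 0.004,"z": 0.264,"ax": 0.0,"ay": 0.0,"az": 0.0,"grip": 1.0},{"x": 0.0,"y": 0.004,"z": 0.264,"ax": 0.0,"ay": 0.0,"az": 0.0,"grip": 1.0},{"x": 0.0,"y": 0.004,"z": 0.264,"ax": 0.0,"ay": 0.0,"az": 0.0,"grip": 1.0},{"x": 0.0,"y": 0.004,"z": 0.264,"ax": 0.0,"ay": 0.0,"az": 0.0,"grip": 1.0}]'

```text
time: 9.95
tool_pos: [0.6172, 0.0399, 0.026]
tcp_rot: [2.017, 2.405, 0.004]
wrist_force: [-0.7, 1.2, -0.6]
width: 0.484
grip_force: 30.7
```

step_arm --series '[{"x": 0.0,"y": 0.0,"z": 0.0,"ax": 0.0,"ay": 0.0,"az": 0.0,"grip": -0.1},{"x": 0.0,"y": 0.0,"z": 0.0,"ax": 0.0,"ay": 0.0,"az": 0.0,"grip": -0.5},{"x": 0.0,"y": 0.0,"z": 0.0,"ax": 0.0,"ay": 0.0,"az": 0.0,"grip": -1.0},{"x": 0.0,"y": 0.0,"z": 0.0,"ax": 0.0,"ay": 0.0,"az": 0.0,"grip": -1.0},{"x": 0.0,"y": 0.0,"z": 0.0,"ax": 0.0,"ay": 0.0,"az": 0.0,"grip": -1.0}]'

```text
time: 10.45
tool_pos: [0.6154, 0.0399, 0.0238]
tcp_rot: [-2.019, -2.407, 0.0]
wrist_force: [-0.3, 1.1, -0.8]
width: 0.999
grip_force: 0.0
```

step_arm --series '[{"x": 0.0,"y": 0.0,"z": -0.08,"ax": 0.0,"ay": 0.0,"az": 0.0,"grip": -1.0},{"x": 0.0,"y": 0.0,"z": -0.17,"ax": 0.0,"ay": 0.0,"az": 0.0,"grip": -1.0},{"x": 0.0,"y": 0.0,"z": -0.24,"ax": 0.0,"ay": 0.0,"az": 0.0,"grip": -1.0},{"x": 0.142,"y": -0.275,"z": -0.272,"ax": 0.0,"ay": 0.0,"az": 0.525,"grip": -1.0},{"x": 0.142,"y": -0.275,"z": -0.272,"ax": 0.0,"ay": 0.0,"az": 0.525,"grip": -1.0},{"x": 0.142,"y": -0.275,"z": -0.272,"ax": 0.0,"ay": 0.0,"az": 0.525,"grip": -1.0},{"x": 0.142,"y": -0.275,"z": -0.272,"ax": 0.0,"ay": 0.0,"az": 0.525,"grip": -1.0},{"x": 0.142,"y": -0.275,"z": -0.272,"ax": 0.0,"ay": 0.0,"az": 0.525,"grip": -1.0},{"x": 0.142,"y": -0.275,"z": -0.272,"ax": 0.0,"ay": 0.0,"az": 0.525,"grip": -1.0}]'

```text
time: 11.35
tool_pos: [0.4691, 0.0859, 0.1604]
tcp_rot: [2.328, 2.107, 0.003]
wrist_force: [-0.1, 0.3, -0.0]
width: 1.001
grip_force: 0.0
```

```bash
python3 - <<'E'
from h import *
plan(.4675,.0857,.018,-5.6)
E
```

```text
t 11.35 pos [0.4691 0.0859 0.1604] w 1.001 g 0.0 q6 0.23
shift [-0.0007 -0.0037  0.2848] turn [ 0.0042 -0.0004 -0.0041]
```

step_arm --series '[{"x": 0.0,"y": -0.003,"z": 0.1,"ax": 0.0,"ay": 0.0,"az": 0.0,"grip": -1.0},{"x": 0.0,"y": -0.003,"z": 0.18,"ax": 0.0,"ay": 0.0,"az": 0.0,"grip": -1.0},{"x": 0.0,"y": -0.003,"z": 0.25,"ax": 0.0,"ay": 0.0,"az": 0.0,"grip": -1.0},{"x": 0.0,"y": -0.003,"z": 0.284,"ax": 0.0,"ay": 0.0,"az": 0.0,"grip": -1.0},{"x": 0.0,"y": -0.003,"z": 0.284,"ax": 0.0,"ay": 0.0,"az": 0.0,"grip": 1.0},{"x": 0.0,"y": -0.003,"z": 0.284,"ax": 0.0,"ay": 0.0,"az": 0.0,"grip": 1.0},{"x": 0.0,"y": -0.003,"z": 0.284,"ax": 0.0,"ay": 0.0,"az": 0.0,"grip": 1.0},{"x": 0.0,"y": -0.003,"z": 0.284,"ax": 0.0,"ay": 0.0,"az": 0.0,"grip": 1.0},{"x": 0.0,"y": -0.003,"z": 0.284,"ax": 0.0,"ay": 0.0,"az": 0.0,"grip": 1.0},{"x": 0.0,"y": -0.003,"z": 0.284,"ax": 0.0,"ay": 0.0,"az": 0.0,"grip": 1.0},{"x": 0.0,"y": -0.003,"z": 0.284,"ax": 0.0,"ay": 0.0,"az": 0.0,"grip": 1.0}]' --force 30

```text
time: 12.45
tool_pos: [0.468, 0.0862, 0.0193]
tcp_rot: [2.328, 2.106, 0.004]
wrist_force: [1.1, -1.0, 6.0]
width: 0.515
grip_force: 31.0
```

step_arm --series '[{"x": 0.0,"y": 0.0,"z": -0.06,"ax": 0.0,"ay": 0.0,"az": 0.0,"grip": 1.0},{"x": 0.0,"y": 0.0,"z": -0.15,"ax": 0.0,"ay": 0.0,"az": 0.0,"grip": 1.0},{"x": 0.0,"y": 0.0,"z": -0.24,"ax": 0.0,"ay": 0.0,"az": 0.0,"grip": 1.0},{"x": -0.03,"y": 0.05,"z": -0.28,"ax": 0.0,"ay": 0.0,"az": -0.08,"grip": 1.0},{"x": -0.07,"y": 0.12,"z": -0.28,"ax": 0.0,"ay": 0.0,"az": -0.2,"grip": 1.0},{"x": -0.115,"y": 0.195,"z": -0.28,"ax": 0.0,"ay": 0.0,"az": -0.32,"grip": 1.0},{"x": -0.16,"y": 0.27,"z": -0.28,"ax": 0.0,"ay": 0.0,"az": -0.44,"grip": 1.0},{"x": -0.19,"y": 0.32,"z": -0.28,"ax": 0.0,"ay": 0.0,"az": -0.51,"grip": 1.0},{"x": -0.198,"y": 0.335,"z": -0.28,"ax": 0.0,"ay": 0.0,"az": -0.525,"grip": 1.0},{"x": -0.198,"y": 0.335,"z": -0.28,"ax": 0.0,"ay": 0.0,"az": -0.525,"grip": 1.0},{"x": -0.198,"y": 0.335,"z": -0.28,"ax": 0.0,"ay": 0.0,"az": -0.525,"grip": 1.0}]'

```text
time: 13.55
tool_pos: [0.6215, -0.0285, 0.157]
tcp_rot: [-2.018, -2.405, 0.002]
wrist_force: [-0.8, -0.6, -0.5]
width: 0.514
grip_force: 31.0
```

```bash
python3 - <<'E'
from h import *
plan(.6255,-.0291,.0148,10.16)
from workcell import imaging
c=imaging.read_camera("wrist");pickle.dump(c,open("w.pkl","wb"));cv2.imwrite("pics/w5.png",c["img"][:,:,::-1])
E
```

```text
t 13.55 pos [ 0.6215 -0.0285  0.157 ] w 0.514 g 31.0 q6 -0.26
shift [-0.0029  0.0082  0.2845] turn [-0.0041 -0.002  -0.0057]
```

View pics/w5.png

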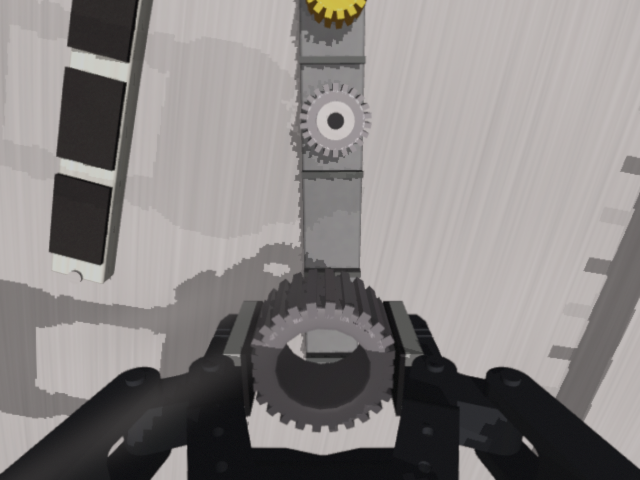

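The open gear is held level at (322,367). The plain gear stands upright in its bay at (335,121), between the ribs at rows 60 and 174.

step_arm --series '[{"x": -0.002,"y": 0.003,"z": 0.09,"ax": 0.0,"ay": 0.0,"az": 0.0,"grip": 1.0},{"x": -0.002,"y": 0.003,"z": 0.17,"ax": 0.0,"ay": 0.0,"az": 0.0,"grip": 1.0},{"x": -0.002,"y": 0.003,"z": 0.24,"ax": 0.0,"ay": 0.0,"az": 0.0,"grip": 1.0},{"x": -0.002,"y": 0.003,"z": 0.272,"ax": 0.0,"ay": 0.0,"az": 0.0,"grip": 1.0},{"x": -0.002,"y": 0.003,"z": 0.284,"ax": 0.0,"ay": 0.0,"az": 0.0,"grip": 1.0},{"x": -0.002,"y": 0.003,"z": 0.284,"ax": 0.0,"ay": 0.0,"az": 0.0,"grip": 1.0},{"x": -0.002,"y": 0.003,"z": 0.284,"ax": 0.0,"ay": 0.0,"az": 0.0,"grip": 1.0},{"x": -0.002,"y": 0.003,"z": 0.284,"ax": 0.0,"ay": 0.0,"az": 0.0,"grip": 1.0}]'

```text
time: 14.4
tool_pos: [0.6256, -0.0294, 0.0174]
tcp_rot: [2.017, 2.406, 0.003]
wrist_force: [1.0, -0.1, -0.2]
width: 0.517
grip_force: 31.5
```

step_arm --series '[{"x": 0.0,"y": 0.0,"z": 0.0,"ax": 0.0,"ay": 0.0,"az": 0.0,"grip": -0.15},{"x": 0.0,"y": 0.0,"z": 0.0,"ax": 0.0,"ay": 0.0,"az": 0.0,"grip": -0.5},{"x": 0.0,"y": 0.0,"z": 0.0,"ax": 0.0,"ay": 0.0,"az": 0.0,"grip": -1.0},{"x": 0.0,"y": 0.0,"z": 0.0,"ax": 0.0,"ay": 0.0,"az": 0.0,"grip": -1.0},{"x": 0.0,"y": 0.0,"z": 0.0,"ax": 0.0,"ay": 0.0,"az": 0.0,"grip": -1.0}]'

```text
time: 14.9
tool_pos: [0.6245, -0.03, 0.0155]
tcp_rot: [-2.019, -2.406, 0.0]
wrist_force: [-0.1, -0.4, -0.2]
width: 1.002
grip_force: 0.0
```

step_arm --series '[{"x": 0.0,"y": 0.0,"z": -0.08,"ax": 0.0,"ay": 0.0,"az": 0.0,"grip": -1.0},{"x": 0.0,"y": 0.0,"z": -0.17,"ax": 0.0,"ay": 0.0,"az": 0.0,"grip": -1.0},{"x": 0.0,"y": 0.0,"z": -0.26,"ax": 0.0,"ay": 0.0,"az": 0.0,"grip": -1.0},{"x": 0.413,"y": -0.228,"z": -0.288,"ax": 0.0,"ay": 0.0,"az": 0.525,"grip": -1.0},{"x": 0.413,"y": -0.228,"z": -0.288,"ax": 0.0,"ay": 0.0,"az": 0.525,"grip": -1.0},{"x": 0.413,"y": -0.228,"z": -0.288,"ax": 0.0,"ay": 0.0,"az": 0.525,"grip": -1.0},{"x": 0.413,"y": -0.228,"z": -0.288,"ax": 0.0,"ay": 0.0,"az": 0.525,"grip": -1.0},{"x": 0.413,"y": -0.228,"z": -0.288,"ax": 0.0,"ay": 0.0,"az": 0.525,"grip": -1.0},{"x": 0.413,"y": -0.228,"z": -0.288,"ax": 0.0,"ay": 0.0,"az": 0.525,"grip": -1.0},{"x": 0.413,"y": -0.228,"z": -0.288,"ax": 0.0,"ay": 0.0,"az": 0.525,"grip": -1.0}]'

```text
time: 15.9
tool_pos: [0.4763, 0.1541, 0.16]
tcp_rot: [2.327, 2.109, 0.001]
wrist_force: [-0.5, 0.7, -0.0]
width: 1.003
grip_force: 0.0
```

```bash
python3 - <<'E'
from h import *
plan(.4758,.153,.013,-5.6)
E
```

```text
t 15.9 pos [0.4763 0.1541 0.16  ] w 1.003 g 0.0 q6 0.36
shift [-0.0022 -0.001   0.294 ] turn [ 0.0018  0.0003 -0.0005]
```

step_arm --series '[{"x": -0.002,"y": -0.001,"z": 0.1,"ax": 0.0,"ay": 0.0,"az": 0.0,"grip": -1.0},{"x": -0.002,"y": -0.001,"z": 0.18,"ax": 0.0,"ay": 0.0,"az": 0.0,"grip": -1.0},{"x": -0.002,"y": -0.001,"z": 0.25,"ax": 0.0,"ay": 0.0,"az": 0.0,"grip": -1.0},{"x": -0.002,"y": -0.001,"z": 0.286,"ax": 0.0,"ay": 0.0,"az": 0.0,"grip": -1.0},{"x": -0.002,"y": -0.001,"z": 0.286,"ax": 0.0,"ay": 0.0,"az": 0.0,"grip": 1.0},{"x": -0.002,"y": -0.001,"z": 0.286,"ax": 0.0,"ay": 0.0,"az": 0.0,"grip": 1.0},{"x": -0.002,"y": -0.001,"z": 0.286,"ax": 0.0,"ay": 0.0,"az": 0.0,"grip": 1.0},{"x": -0.002,"y": -0.001,"z": 0.286,"ax": 0.0,"ay": 0.0,"az": 0.0,"grip": 1.0},{"x": -0.002,"y": -0.001,"z": 0.286,"ax": 0.0,"ay": 0.0,"az": 0.0,"grip": 1.0},{"x": -0.002,"y": -0.001,"z": 0.286,"ax": 0.0,"ay": 0.0,"az": 0.0,"grip": 1.0},{"x": -0.002,"y": -0.001,"z": 0.286,"ax": 0.0,"ay": 0.0,"az": 0.0,"grip": 1.0}]' --force 30

```text
time: 17.0
tool_pos: [0.4773, 0.1529, 0.0182]
tcp_rot: [2.328, 2.107, 0.004]
wrist_force: [-0.2, -3.0, 6.4]
width: 0.555
grip_force: 31.5
```

step_arm --series '[{"x": 0.0,"y": 0.0,"z": -0.06,"ax": 0.0,"ay": 0.0,"az": 0.0,"grip": 1.0},{"x": 0.0,"y": 0.0,"z": -0.15,"ax": 0.0,"ay": 0.0,"az": 0.0,"grip": 1.0},{"x": 0.0,"y": 0.0,"z": -0.24,"ax": 0.0,"ay": 0.0,"az": 0.0,"grip": 1.0},{"x": -0.04,"y": 0.03,"z": -0.28,"ax": 0.0,"ay": 0.0,"az": -0.05,"grip": 1.0},{"x": -0.11,"y": 0.09,"z": -0.28,"ax": 0.0,"ay": 0.0,"az": -0.13,"grip": 1.0},{"x": -0.18,"y": 0.145,"z": -0.28,"ax": 0.0,"ay": 0.0,"az": -0.21,"grip": 1.0},{"x": -0.25,"y": 0.2,"z": -0.28,"ax": 0.0,"ay": 0.0,"az": -0.28,"grip": 1.0},{"x": -0.32,"y": 0.255,"z": -0.28,"ax": 0.0,"ay": 0.0,"az": -0.36,"grip": 1.0},{"x": -0.39,"y": 0.31,"z": -0.28,"ax": 0.0,"ay": 0.0,"az": -0.44,"grip": 1.0},{"x": -0.44,"y": 0.35,"z": -0.28,"ax": 0.0,"ay": 0.0,"az": -0.5,"grip": 1.0},{"x": -0.468,"y": 0.37,"z": -0.28,"ax": 0.0,"ay": 0.0,"az": -0.525,"grip": 1.0},{"x": -0.468,"y": 0.37,"z": -0.28,"ax": 0.0,"ay": 0.0,"az": -0.525,"grip": 1.0}]'

```text
time: 18.2
tool_pos: [0.6372, -0.1008, 0.1563]
tcp_rot: [2.022, 2.404, -0.001]
wrist_force: [0.2, 0.8, -0.4]
width: 0.55
grip_force: 31.3
```

```bash
python3 - <<'E'
from h import *
plan(.638,-.098,.0137,10.16)
from workcell import imaging
c=imaging.read_camera("wrist");pickle.dump(c,open("w.pkl","wb"));cv2.imwrite("pics/w6.png",c["img"][:,:,::-1])
E
```

```text
t 18.2 pos [ 0.6372 -0.1008  0.1563] w 0.55 g 31.3 q6 -0.37
shift [0.0053 0.0026 0.2852] turn [-0.0004  0.0006 -0.0096]
```

View pics/w6.png

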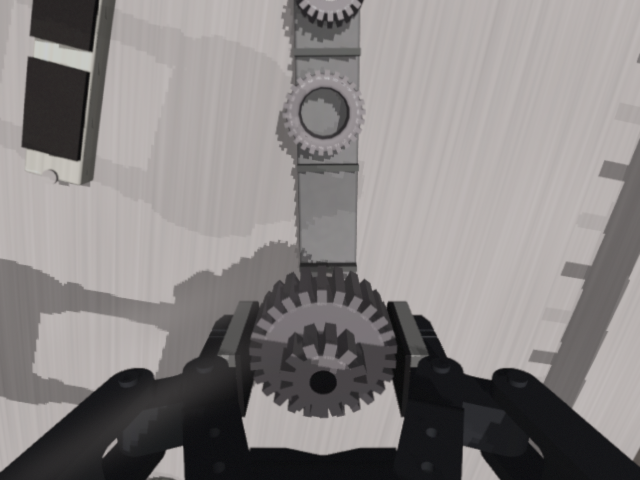

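The stepped gear is held level at (322,360), above the last bay. The open gear stands upright at (324,112), between the ribs at rows 52 and 165. I'll lower the stepped gear now.

step_arm --series '[{"x": 0.004,"y": 0.0,"z": 0.09,"ax": 0.0,"ay": 0.0,"az": 0.0,"grip": 1.0},{"x": 0.004,"y": 0.0,"z": 0.17,"ax": 0.0,"ay": 0.0,"az": 0.0,"grip": 1.0},{"x": 0.004,"y": 0.0,"z": 0.24,"ax": 0.0,"ay": 0.0,"az": 0.0,"grip": 1.0},{"x": 0.004,"y": 0.0,"z": 0.272,"ax": 0.0,"ay": 0.0,"az": 0.0,"grip": 1.0},{"x": 0.004,"y": 0.0,"z": 0.284,"ax": 0.0,"ay": 0.0,"az": 0.0,"grip": 1.0},{"x": 0.004,"y": 0.0,"z": 0.284,"ax": 0.0,"ay": 0.0,"az": 0.0,"grip": 1.0},{"x": 0.004,"y": 0.0,"z": 0.284,"ax": 0.0,"ay": 0.0,"az": 0.0,"grip": 1.0},{"x": 0.004,"y": 0.0,"z": 0.284,"ax": 0.0,"ay": 0.0,"az": 0.0,"grip": 1.0}]'

```text
time: 19.05
tool_pos: [0.6367, -0.0961, 0.0158]
tcp_rot: [2.018, 2.406, 0.001]
wrist_force: [0.0, 0.1, 0.2]
width: 0.55
grip_force: 31.3
```

step_arm --series '[{"x": 0.0,"y": 0.0,"z": 0.0,"ax": 0.0,"ay": 0.0,"az": 0.0,"grip": -0.2},{"x": 0.0,"y": 0.0,"z": 0.0,"ax": 0.0,"ay": 0.0,"az": 0.0,"grip": -0.5},{"x": 0.0,"y": 0.0,"z": 0.0,"ax": 0.0,"ay": 0.0,"az": 0.0,"grip": -1.0},{"x": 0.0,"y": 0.0,"z": 0.0,"ax": 0.0,"ay": 0.0,"az": 0.0,"grip": -1.0},{"x": 0.0,"y": 0.0,"z": 0.0,"ax": 0.0,"ay": 0.0,"az": 0.0,"grip": -1.0}]'

```text
time: 19.55
tool_pos: [0.6362, -0.0968, 0.0147]
tcp_rot: [-2.019, -2.407, 0.0]
wrist_force: [1.1, 0.6, 0.9]
width: 1.003
grip_force: 0.0
```

step_arm --series '[{"x": 0.0,"y": 0.0,"z": -0.08,"ax": 0.0,"ay": 0.0,"az": 0.0,"grip": -1.0},{"x": 0.0,"y": 0.0,"z": -0.17,"ax": 0.0,"ay": 0.0,"az": 0.0,"grip": -1.0},{"x": 0.0,"y": 0.0,"z": -0.26,"ax": 0.0,"ay": 0.0,"az": 0.0,"grip": -1.0},{"x": -0.1,"y": -0.2,"z": -0.35,"ax": 0.0,"ay": 0.0,"az": 0.0,"grip": -1.0},{"x": -0.2,"y": -0.3,"z": -0.35,"ax": 0.0,"ay": 0.0,"az": 0.0,"grip": -1.0},{"x": -0.3,"y": -0.3,"z": -0.35,"ax": 0.0,"ay": 0.0,"az": 0.0,"grip": -1.0},{"x": -0.3,"y": -0.3,"z": -0.35,"ax": 0.0,"ay": 0.0,"az": 0.0,"grip": -1.0},{"x": -0.3,"y": -0.3,"z": -0.35,"ax": 0.0,"ay": 0.0,"az": 0.0,"grip": -1.0},{"x": -0.3,"y": -0.3,"z": -0.35,"ax": 0.0,"ay": 0.0,"az": 0.0,"grip": -1.0},{"x": -0.3,"y": -0.3,"z": -0.35,"ax": 0.0,"ay": 0.0,"az": 0.0,"grip": -1.0}]'

```text
time: 20.55
tool_pos: [0.5144, -0.2707, 0.1898]
tcp_rot: [-2.021, -2.405, -0.001]
wrist_force: [0.1, 0.0, -0.5]
width: 0.998
grip_force: 0.0
```

```bash
python3 - <<'E'
from h import *
from workcell import imaging
c=imaging.read_camera("top");pickle.dump(c,open("top3.pkl","wb"))
im=cv2.resize(c["img"][165:320,240:480,::-1],None,fx=3.3,fy=3.3,interpolation=cv2.INTER_CUBIC)
cv2.imwrite("pics/t3.png",cv2.convertScaleAbs(im,alpha=1.6))
E
```

```text
(no output)
```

View pics/t3.png

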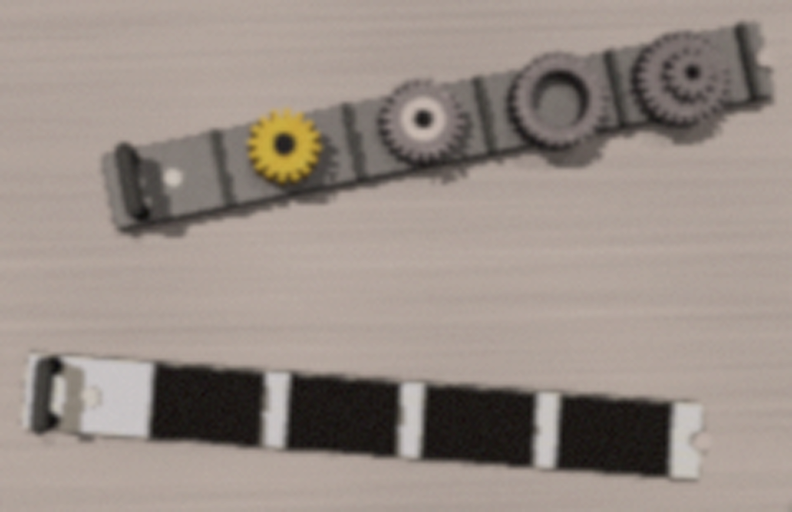

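All four gears look seated: sun (285,146), plain (423,120), open (556,100), stepped (682,78). The stepped gear's pinion at (692,72) seems shifted by more than parallax might explain, so I'll check it for tilt.

```bash
python3 - <<'E'
from h import *
from workcell import imaging
np.set_printoptions(precision=4,suppress=True)
c=pickle.load(open("top3.pkl","rb")); s=imaging.read_camera("scene")
o=np.array([.620,.0054]);ey=np.array([-.1764,.9843]);ex=np.array([.9843,.1764])
f=lambda u,v,z:ray(c,240+(u+.5)/3.3-.5,165+(v+.5)/3.3-.5,z)[:2]-o
for n,u,v,z in [("sun",285,145,.054),("plain",423,120,.046),("open",556,100,.046),("disc",680,79,.040),("pinion",692,72,.052)]:
    d=f(u,v,z);print(n,"x",round(d@ex,4),"y",round(d@ey,4))
a=cv2.resize(c["img"][170:205,425:475,::-1],(600,420),interpolation=cv2.INTER_CUBIC)
b=s["img"][:,:,::-1][225:305,170:345];b=cv2.resize(b,(600,274),interpolation=cv2.INTER_CUBIC)
v=np.vstack([a[60:380],b]);cv2.imwrite("pics/chk.png",cv2.convertScaleAbs(v,alpha=1.4))
E
```

```text
sun x 0.0033 y 0.1045
plain x 0.0029 y 0.0334
open x -0.0005 y -0.0345
disc x -0.0018 y -0.1002
pinion x -0.0008 y -0.103
```

View pics/chk.png

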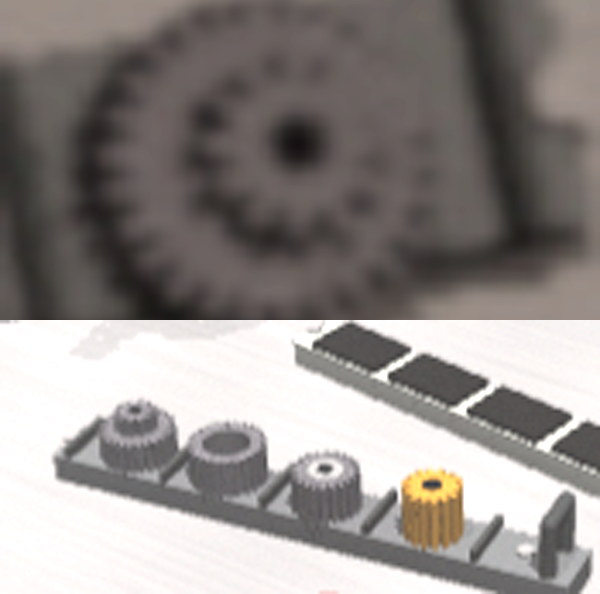

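The close-up shows the stepped pinion's offset from its disc is about 4 mm, which matches parallax. The scene view shows all four gears upright and flat in their bays. I'll hand the job in.

```bash
python3 -c "
from workcell import bot
print(bot.finish_job())"
```

```text
the job is handed in; nothing more can be done
None
```

I moved all four gears to the build rack in reverse order and handed the job in at about 21 s; in the last images each stood upright within about 5 mm of its bay centre, the ring gear was never approached, and no verdict was returned.

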